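# Take up the handwheel's slack, close the choke gap by one turn and lock it

### The job

Close the air gap in the choke press by one full turn of its screw: with a light grip on the crank handle wind the wheel clockwise (seen from above), slowly and without jerks, let its free play run out until you feel the screw bite, and from there give it exactly one more turn, no more. Then swing the yellow lock lever fully over to its other side to hold the setting, and leave the other things on the bench alone.

Things in the scene. Friction and masses are not known exactly. Their poses are not given: they have to be found in the camera images.
- gap_press: Green bench press, bolted down: base plate 150 x 300 x 16 mm, two steel columns and a green bridge (50 x 156 mm, top at z 136 mm) that carries an upright screw with a handwheel. Origin on the bench, straight under the screw; x and z as the robot's at yaw 0, its y points along the base plate towards the lock lever. The base plate spans x -75 to 75 mm and y -85 to 215 mm.
- handwheel: Black handwheel lying level on top of the screw, 130 mm over the rim; rim 14 mm thick, its top 175 mm above the bench; three spokes. Origin on the screw axis, z up, x axis towards the crank handle. Winds clockwise seen from above. With its free play it first turns alone, then bites and drags the screw round; the screw stays where it is left.
- wheel_hub (a point): Centre of the hub's top face, on the screw axis, 180 mm above the bench. The free play still to be taken up clockwise is unknown: from a twelfth to two thirds of a turn. In it the wheel needs about 0.5 N at the crank handle; once it bites, about 9 N, steadily, while it moves (3 N or more stays on the hand when it pauses).
- crank_grip (a point): Middle of the upright orange crank handle: a plastic sleeve of 22 mm diameter and 50 mm height standing on the rim, 58 mm from the screw axis, spinning freely on its pin. 202 mm above the bench; the handle's foot is at 177 mm, its top at 227 mm. A grip of 20 to 40 N turns it; one over 50 N may crush the sleeve. Faster than a turn a second is a jerk.
- carriage (a joint): How far the carriage with the upper core half has been driven down by the fine screw, in m; 0 at the start. One turn of the screw is 0.0005 m, so this reading is much too coarse to count turns by.
- lock (a joint): Angle of the yellow lock lever in rad: 0 open (leaning to the press's -x side), 1.0 fully over (leaning to the press's +x side). It swings about an axis along the press's y and stays where it is left. A push of 1 to 2 N near its tip moves it.
- lock_pivot (a point): Foot of the lock lever's housing on the base plate: 170 mm from the screw axis along the press's y, 16 mm above the bench.
- lock_tip (a point): Centre of the yellow ball (26 mm across) on the lock lever's 10 mm rod, 108 mm above the bench; swinging it over moves it 77 mm along the press's +x, from 38 mm before lock_pivot to 38 mm past it, in a shallow arc up to 118 mm high.
- meter: Red hand multimeter lying on the bench, 140 x 75 x 38 mm; to be left alone. Origin under its centre.
- transformer: Heavy black laminated transformer, 85 x 90 x 70 mm; to be left alone. Origin under its centre.
- spool: Spool of copper wire standing on its flange, 70 mm across, 57 mm high; to be left alone. Origin under its centre.
- driver: Screwdriver lying on the bench beyond the press; to be left alone.

How it is judged:
By the outcome, as a careful person would: the job done as asked, in the order asked, and still so for the second after the job is handed in, with the robot touching nothing.
It also fails if it takes over 72 s, if anything falls off the work surface, if the arm or the gripper's body presses on something with over 40 N, if the wrist force passes 120 N, or if a joint passes its speed limit or range.

### The arm

A 6-joint arm with a two-finger parallel gripper is mounted at the origin on the work surface. World frame = base frame: x ahead of the robot, y to its left, z up, the work surface at z = 0. Lengths are in m, angles in rad, forces in N, time in s.
With the tool pointing down it reaches from about 0.35 to 0.775 m from the base axis. Payload 5.5 kg.
Tool frame: the origin (TCP) lies midway between the tips of the shut fingers; the grasp point (between the pads) lies 19 mm behind it; z points along the fingers, x is the direction in which the jaws open and shut, and the axes are right-handed (so a half turn about z gives the same grasp; the last joint's range is limited). The gripper opens to 85 mm and grips with 20 to 120 N. Pads are 22 mm wide; open, the fingers measure 114 mm over their backs; the gripper's body (76 mm by 85 mm) begins 54 mm behind the grasp point. The pads swing forward as they close: fully open they stand 13 mm farther back than shut.
Start: joints at [-1.288, 0.313, 0.046, 1.304, 0, 1.431], TCP at [0.236, -0.524, 0.231] pointing down, gripper open.
Joint ranges: [-2.76, 2.76], [-0.86, 1.69], [-1.03, 1.26], [-2.2, 2.34], [-1.47, 1.5], [-3.14, 3.14]. Speed limits (rad/s): [2.57, 2.57, 3.14, 3.14, 3.14, 3.14].

### API

Orientations are given as a unit quaternion [w, x, y, z].
In Python, from workcell import env gives the robot as it stands.
- The arm moves only by the tool servo_tool, never from a script. Its argument "targets" is a list of rows, each an object with "xyz": the shift along the tool's x, y, z in m, a list of three; "twist": the turn, a rotation vector about the tool's x, y, z in rad, a list of three; "jaw": the opening, from 0 (shut) to 1 (fully open). A call has 1 to 12 rows; each row is the pose to reach, as a shift and turn from the pose commanded when the call began, along the tool's axes at that moment; what a row does not reach only later rows make up. A row lasts 1/12 s, in which the tool goes at most 41.7 mm and 7.16 degrees, less where a joint would pass 70% of its speed; a pose out of reach is approached as far as the arm can. A call with a gripper value outside its range is refused whole. The fingers move at their own pace and stop on an object; "squeeze" is the grip in N (left out, the last holds). Time passes only in rows, so rows that repeat a pose let the fingers close. It gives the time, the measured TCP pose, the force and the opening at its end, in the units of the state.
- env.get_state(): the state, without advancing time (a new reading comes with each control period).
- env.read_camera(name): name is "side" or "top" or "wrist"; returns a dict with "color" (400x640x3 uint8, red, green, blue), "depth" (400x640 float32, m along the optical axis (not along the pixel's ray), 0 where there is no reading), "fx", "fy", "cx", "cy" (pixels), "eye" and "attitude" of the camera in the world. Camera axes: x right, y down, z forward; pixel columns grow to the right and rows downward; lengths in m; the calibration is good to about 2 mm. A picture is of the moment at which its call begins.
- env.hand_in(): hands the job in, once; it reports no verdict.
The state is a dict: "clock": time; "joint_pos": joint angles; "qvel": joint speeds; "tau": joint torques, N m; "tcp_pos": TCP position; "orientation": TCP orientation; "wrist_force": force on the tool from outside, world axes, zero at the start; "ft_torque": the same for the moment, N m; "finger_gap": finger opening in m.
Only numpy, scipy, OpenCV 4.12 (cv2) and the standard library are available. Lean on these libraries where they do the work, as an engineer would, in place of code of your own. Each camera call takes 0.05 s, during which the arm holds its last target. There are 200 camera calls.

## Working session

There is one attempt and no reset: what is moved stays moved. The work goes in short steps, Python scripts to look and compute and a tool call to move; the robot and the scene stay as the last step left them, time stands still between calls to the robot, and variables do not carry over. Pictures are saved under pics/ and viewed, about 8 in all and at most 12, crops included, and the job is handed in when it is done.

Besides the shell and the picture viewer there is one more tool, called as name(argument=value, ...) on one line, values as JSON. servo_tool: Moves the arm, as the interface text tells. Its arguments: {"type":"object","properties":{"targets":{"type":"array","items":{"type":"object","properties":{"xyz":{"type":"array","items":{"type":"number"}},"twist":{"type":"array","items":{"type":"number"}},"jaw":{"type":"number"}}}},"squeeze":{"type":"number"}},"required":["targets"]}

```bash
mkdir -p pics; ls
python3 - <<'E'
from workcell import env
import cv2,numpy as np
s=env.get_state();print(s)
for n in("top","side"):
    c=env.read_camera(n);cv2.imwrite(f"pics/{n}0.png",c["color"][:,:,::-1]);np.savez(f"{n}0.npz",**c)
    print({k:c[k] for k in c if k not in("color","depth")})
E
```

```text
pics
{'clock': 0.0, 'joint_pos': array([-1.28760553e+00,  3.14028135e-01,  4.49837866e-02,  1.30362353e+00,
       -4.95712648e-07,  1.43120170e+00]), 'qvel': array([-9.74533177e-04, -1.09144370e-03,  1.05338896e-03,  2.59309749e-05,
       -1.18590296e-03,  1.70374426e-03]), 'tau': array([-1.02019126e-04, -4.80630183e+01,  2.98531348e+01,  1.95249554e-02,
       -2.92785717e-04, -2.00978297e-05]), 'tcp_pos': array([ 0.23577121, -0.52387052,  0.23039508]), 'orientation': array([-6.12334587e-04,  8.39732390e-01, -5.42999666e-01, -7.07619357e-04]), 'wrist_force': array([ 0.04448487, -0.65736088, -0.44127206]), 'ft_torque': array([-0.00867451, -0.02525567,  0.00270369]), 'finger_gap': 0.08554772496466813}
{'fx': 454.8815025227148, 'fy': 454.8815025227148, 'cx': 312.1945862273858, 'cy': 200.4167101361613, 'eye': array([0.37562648, 0.05042781, 1.38045426]), 'attitude': array([ 0.06862637, -0.66087091,  0.74374776, -0.0733439 ])}
{'fx': 383.3288855717883, 'fy': 383.3288855717883, 'cx': 328.622166024064, 'cy': 201.9814329678513, 'eye': array([0.1587554 , 0.68911776, 0.65903649]), 'attitude': array([ 0.15193803, -0.25234613,  0.83737627, -0.46047503])}
```

View pics/top0.png

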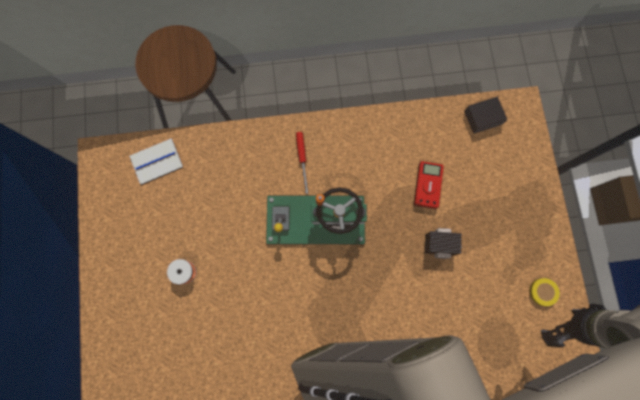

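View pics/side0.png

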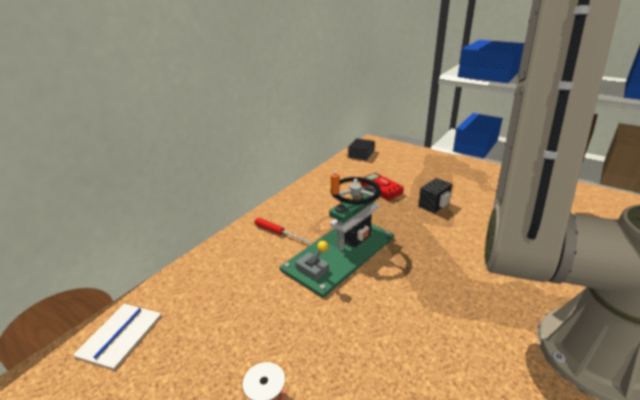

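The top view shows the wheel at about (339,211), the orange handle at about (320,199), the yellow ball at about (278,227) and the green plate around (316,220). The side view shows the handle at (335,184) and the ball at (322,246). Next I'll measure these.

```bash
cat > h.py <<'E'
import numpy as np,cv2
from scipy.spatial.transform import Rotation as R
def rot(q): return R.from_quat(np.roll(q,-1)).as_matrix()
def ray(c,u,v):
    d=rot(c["attitude"])@np.array([(u-c["cx"])/c["fx"],(v-c["cy"])/c["fy"],1]);return c["eye"],d
def plane(c,u,v,z):
    e,d=ray(c,u,v);return e+d*(z-e[2])/d[2]
def blobs(c,lo,hi,box,n=2,amin=6):
    h=cv2.cvtColor(c["color"],cv2.COLOR_RGB2HSV);m=cv2.inRange(h,np.array(lo),np.array(hi))
    k=np.zeros_like(m);x0,y0,x1,y1=box;k[y0:y1,x0:x1]=m[y0:y1,x0:x1]
    N,l,st,ce=cv2.connectedComponentsWithStats(k)
    o=sorted(range(1,N),key=lambda i:-st[i,4])[:n]
    return [(ce[i],st[i],l==i) for i in o]
def tri(c1,p1,c2,p2):
    e1,d1=ray(c1,*p1);e2,d2=ray(c2,*p2)
    s=np.linalg.lstsq(np.c_[d1,-d2],e2-e1,rcond=None)[0];a=e1+s[0]*d1;b=e2+s[1]*d2
    return (a+b)/2,np.linalg.norm(a-b)
E
python3 - <<'E'
from h import *
np.set_printoptions(precision=4,suppress=True)
T=dict(np.load("top0.npz"));S=dict(np.load("side0.npz"))
for nm,lo,hi,bt,bs in(("orange",(5,200,150),(14,255,255),(305,185,330,210),(320,165,350,200)),("yellow",(20,170,120),(32,255,255),(265,215,290,240),(310,235,335,260)),("green",(55,80,30),(90,255,255),(250,180,380,260),(260,160,420,310))):
    a=blobs(T,lo,hi,bt);b=blobs(S,lo,hi,bs)
    print(nm,[(x[0],x[1]) for x in a],[(x[0],x[1]) for x in b])
    if nm!="green": 
        print(tri(T,a[0][0],S,b[0][0])); print(plane(T,*a[0][0],.227 if nm=="orange" else .108))
    else:
        m=np.any([x[2] for x in a],0).astype(np.uint8);p=cv2.findNonZero(m)
        r=cv2.minAreaRect(p);print(r)
        for q in cv2.boxPoints(r):print(plane(T,*q,.016))
# wheel: dark pixels above z=.15 by depth
d=T["depth"];v,u=np.mgrid[:400,:640];M=rot(T["attitude"])
P=np.stack([(u-T["cx"])/T["fx"]*d,(v-T["cy"])/T["fy"]*d,d],-1)@M.T+T["eye"]
k=(P[...,2]>.155)&(P[...,2]<.2)&(u>300)&(u<380)&(v>175)&(v<245)
p=cv2.findNonZero(k.astype(np.uint8));print(k.sum(),np.median(P[k],0))
hull=cv2.convexHull(p);e=cv2.fitEllipse(hull);print(e,plane(T,*e[0],.175))
c,r=cv2.minEnclosingCircle(p);print(c,r,plane(T,*c,.175))
E
```

```text
orange [] [(array([334.9294, 183.1529]), array([331, 175,   7,  18,  85], dtype=int32))]Traceback (most recent call last):
  File "<stdin>", line 8, in <module>
IndexError: list index out of range
```

```bash
cat > m.py <<'E'
from h import *
np.set_printoptions(precision=4,suppress=True)
T=dict(np.load("top0.npz"));S=dict(np.load("side0.npz"))
hs=cv2.cvtColor(T["color"],cv2.COLOR_RGB2HSV);print(hs[195:205,314:327].tolist()[4],hs[227,274:283].tolist())
for nm,lo,hi,bt,bs in(("orange",(3,170,100),(14,255,255),(312,191,328,207),(320,165,350,200)),("yellow",(20,170,120),(32,255,255),(265,215,290,240),(310,235,335,260)),("green",(55,80,30),(90,255,255),(250,180,380,260),(260,160,420,310))):
    a=blobs(T,lo,hi,bt);b=blobs(S,lo,hi,bs)
    print(nm,[(x[0],x[1]) for x in a],[(x[0],x[1]) for x in b])
    if not a: continue
    if nm!="green":
        print(tri(T,a[0][0],S,b[0][0])); print(plane(T,*a[0][0],.227 if nm=="orange" else .108))
    else:
        m=np.any([x[2] for x in a],0).astype(np.uint8);p=cv2.findNonZero(m)
        r=cv2.minAreaRect(p);print(r)
        for q in cv2.boxPoints(r):print(plane(T,*q,.016))
d=T["depth"];v,u=np.mgrid[:400,:640];M=rot(T["attitude"])
P=np.stack([(u-T["cx"])/T["fx"]*d,(v-T["cy"])/T["fy"]*d,d],-1)@M.T+T["eye"]
k=(P[...,2]>.155)&(P[...,2]<.2)&(u>300)&(u<380)&(v>175)&(v<245)
p=cv2.findNonZero(k.astype(np.uint8));print(k.sum(),np.median(P[k],0))
hull=cv2.convexHull(p);e=cv2.fitEllipse(hull);print(e,plane(T,*e[0],.175))
c,r=cv2.minEnclosingCircle(p);print(c,r,plane(T,*c,.175))
k=(P[...,2]>.21)&(P[...,2]<.25)&(u>300)&(u<380)&(v>175)&(v<245);print(k.sum(),P[k].mean(0))
E
python3 m.py
```

```text
[[61, 64, 100], [26, 82, 99], [14, 160, 137], [13, 184, 166], [11, 167, 163], [10, 132, 145], [10, 125, 141], [11, 158, 157], [13, 189, 166], [13, 183, 148], [14, 137, 106], [42, 63, 81], [68, 75, 88]] [[22, 133, 140], [23, 180, 166], [23, 187, 184], [24, 191, 188], [24, 190, 188], [24, 191, 187], [23, 196, 176], [22, 180, 159], [21, 131, 134]]
orange [(array([320., 200.]), array([317, 196,   7,   7,  23], dtype=int32))] [(array([334.6708, 183.4596]), array([330, 174,  10,  21, 161], dtype=int32))]
(array([0.6152, 0.0082, 0.1998]), np.float64(0.0023764234258189685))
[0.6086 0.0086 0.227 ]
yellow [(array([278.122, 227.122]), array([275, 224,   7,   7,  41], dtype=int32))] [(array([322.4474, 245.9079]), array([318, 241,  10,  10,  76], dtype=int32))]
(array([0.5696, 0.1313, 0.108 ]), np.float64(0.0011650311384361536))
[0.5691 0.131  0.108 ]
green [(array([297.9578, 218.2438]), array([ 269,  197,   47,   46, 1091], dtype=int32)), (array([336.8167, 199.8333]), array([327, 197,  21,   7,  60], dtype=int32))] [(array([338.4261, 259.5409]), array([ 281,  226,  112,   70, 2455], dtype=int32)), (array([347.9273, 210.2061]), array([331, 201,  38,  21, 330], dtype=int32))]
((308.0, 219.5), (78.0, 45.0), 0.0)
[0.5414 0.1687 0.016 ]
[0.6791 0.1551 0.016 ]
[ 0.6508 -0.0824  0.016 ]
[ 0.5138 -0.0641  0.016 ]
886 [ 0.5857 -0.0441  0.1721]
((339.3975524902344, 210.27626037597656), (46.40237045288086, 47.58818435668945), 104.83476257324219) [ 0.5849 -0.0417  0.175 ]
(339.0, 210.0) 24.3516902923584 [ 0.5858 -0.0408  0.175 ]
62 [0.614  0.0081 0.2249]
```

servo_tool(targets=[{"xyz":[-0.02,-0.034,-0.03],"twist":[0,0,0],"jaw":1},{"xyz":[-0.2,-0.34,-0.045],"twist":[0,0,-0.65],"jaw":1},{"xyz":[-0.2,-0.34,-0.045],"twist":[0,0,-0.65],"jaw":1},{"xyz":[-0.2,-0.34,-0.045],"twist":[0,0,-0.65],"jaw":1},{"xyz":[-0.2,-0.34,-0.045],"twist":[0,0,-0.65],"jaw":1},{"xyz":[-0.331,-0.561,-0.045],"twist":[0,0,-0.65],"jaw":1},{"xyz":[-0.331,-0.561,-0.045],"twist":[0,0,-0.65],"jaw":1},{"xyz":[-0.331,-0.561,-0.045],"twist":[0,0,-0.65],"jaw":1},{"xyz":[-0.331,-0.561,-0.045],"twist":[0,0,-0.65],"jaw":1},{"xyz":[-0.331,-0.561,-0.045],"twist":[0,0,-0.65],"jaw":1},{"xyz":[-0.331,-0.561,-0.045],"twist":[0,0,-0.65],"jaw":1},{"xyz":[-0.331,-0.561,-0.045],"twist":[0,0,-0.65],"jaw":1}])

```text
clock: 1.1
tcp_pos: [0.5199, -0.1212, 0.2723]
orientation: [0.0, 0.969, -0.246, -0.0]
wrist_force: [0.8, 0.3, 0.2]
finger_gap: 0.0853
```

servo_tool(targets=[{"xyz":[0.005,-0.035,0],"twist":[0,0,0],"jaw":1},{"xyz":[0.009,-0.07,0],"twist":[0,0,0],"jaw":1},{"xyz":[0.013,-0.105,0],"twist":[0,0,0],"jaw":1},{"xyz":[0.016,-0.13,0],"twist":[0,0,0],"jaw":1},{"xyz":[0.017,-0.14,0],"twist":[0,0,0],"jaw":1},{"xyz":[0.017,-0.14,0],"twist":[0,0,0],"jaw":1},{"xyz":[0.017,-0.14,0],"twist":[0,0,0],"jaw":1},{"xyz":[0.017,-0.14,0],"twist":[0,0,0],"jaw":1}])

```text
clock: 1.77
tcp_pos: [0.6004, -0.0094, 0.2724]
orientation: [0.0, 0.969, -0.247, -0.0]
wrist_force: [0.2, -0.7, 0.3]
finger_gap: 0.0853
```

Run:
```python
from h import *
from workcell import env
s=env.get_state();print(s["clock"],s["tcp_pos"],s["joint_pos"],s["wrist_force"],rot(s["orientation"])[:,0])
c=env.read_camera("wrist");np.savez("w1.npz",**c);cv2.imwrite("pics/w1.png",c["color"][:,:,::-1])
print(c["eye"],rot(c["attitude"])[:,2])
for b in blobs(c,(3,150,90),(14,255,255),(0,0,640,400),3):print(b[0],b[1],plane(c,*b[0],.227))
```

```text
1.7667 [ 0.60042231 -0.00944869  0.27235038] [-1.49070850e-01  3.59309430e-01  2.10957217e-01  1.42328978e+00
 -5.64841735e-04  1.92079489e+00] [ 0.21643506 -0.71221384  0.29316908] [ 8.78028168e-01 -4.78608582e-01 -6.00712230e-04]
[0.63334334 0.05240085 0.41488339] [-0.13170314 -0.24074713 -0.96161068]
[328.40947075 163.37047354] [313 155  34  24 359] [0.61992268 0.02164198 0.227     ]
[490.22457627  30.90254237] [440   0  92  58 236] [0.72700154 0.04267817 0.227     ]
[465.          21.08783784] [435   0  66  46 148] [0.71719533 0.05327289 0.227     ]
```

View pics/w1.png

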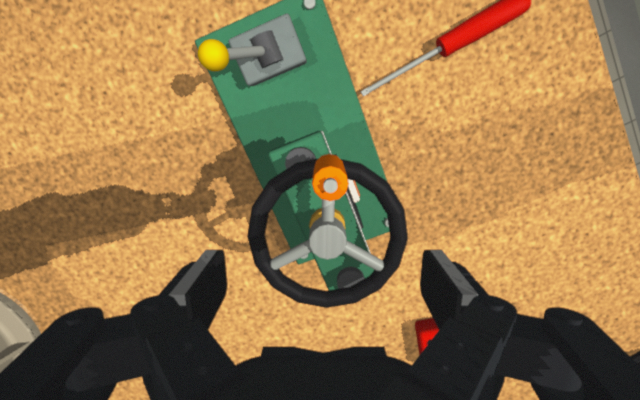

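The wrist view shows the top of the handle at (330,184), the hub at (327,240), the ball at (212,55), and nothing between the jaws yet. I'll cast these pixels.

Run:
```python
from h import *
c=dict(np.load("w1.npz"))
g=cv2.cvtColor(c["color"],cv2.COLOR_RGB2HSV)
for nm,u,v,z in(("hub",327,240,.18),("ball",213,55,.108),("handle",330,184,.227)):print(nm,plane(c,u,v,z))
m=(cv2.cvtColor(c["color"],cv2.COLOR_RGB2GRAY)<60).astype(np.uint8);k=np.zeros_like(m);k[150:312,245:412]=m[150:312,245:412]
n,l,st,ce=cv2.connectedComponentsWithStats(k);i=1+np.argmax(st[1:,4])
p=cv2.findNonZero((l==i).astype(np.uint8));h=cv2.convexHull(p);e=cv2.fitEllipse(h);print(e,plane(c,*e[0],.172))
```

```text
hub [ 0.58714867 -0.03830132  0.18      ]
ball [0.56863288 0.13355753 0.108     ]
handle [0.61491325 0.01037757 0.227     ]
((326.85699462890625, 231.37115478515625), (149.15579223632812, 158.20521545410156), 94.55216979980469) [ 0.58899917 -0.03482071  0.172     ]
```

servo_tool(squeeze=28, targets=[{"xyz":[0.0025,-0.023,0],"twist":[0,0,0],"jaw":1},{"xyz":[0.0025,-0.023,0],"twist":[0,0,0],"jaw":1},{"xyz":[0.0025,-0.023,0.02],"twist":[0,0,0],"jaw":1},{"xyz":[0.0025,-0.023,0.04],"twist":[0,0,0],"jaw":1},{"xyz":[0.0025,-0.023,0.06],"twist":[0,0,0],"jaw":1},{"xyz":[0.0025,-0.023,0.075],"twist":[0,0,0],"jaw":1},{"xyz":[0.0025,-0.023,0.083],"twist":[0,0,0],"jaw":1},{"xyz":[0.0025,-0.023,0.086],"twist":[0,0,0],"jaw":1},{"xyz":[0.0025,-0.023,0.086],"twist":[0,0,0],"jaw":1}])

```text
clock: 2.57
tcp_pos: [0.6138, 0.0098, 0.1863]
orientation: [0.0, 0.969, -0.247, -0.0]
wrist_force: [-0.8, 0.4, 0.1]
finger_gap: 0.0853
```

servo_tool(squeeze=28, targets=[{"xyz":[0,0,0],"twist":[0,0,0],"jaw":0.4},{"xyz":[0,0,0],"twist":[0,0,0],"jaw":0.4},{"xyz":[0,0,0],"twist":[0,0,0],"jaw":0.3},{"xyz":[0,0,0],"twist":[0,0,0],"jaw":0.2},{"xyz":[0,0,0],"twist":[0,0,0],"jaw":0.1},{"xyz":[0,0,0],"twist":[0,0,0],"jaw":0},{"xyz":[0,0,0],"twist":[0,0,0],"jaw":0},{"xyz":[0,0,0],"twist":[0,0,0],"jaw":0},{"xyz":[0,0,0],"twist":[0,0,0],"jaw":0},{"xyz":[0,0,0],"twist":[0,0,0],"jaw":0}])

```text
clock: 3.4
tcp_pos: [0.6147, 0.0107, 0.1869]
orientation: [-0.0, 0.969, -0.246, 0.001]
wrist_force: [0.1, -0.4, 4.0]
finger_gap: 0.0215
```

```bash
cat > arc.py <<'E'
# rows for arcs: python3 arc.py start_deg end_deg step_deg rows_per_call [R] [phase_offset_deg]
import sys,numpy as np
a,b,s,n=float(sys.argv[1]),float(sys.argv[2]),float(sys.argv[3]),int(sys.argv[4])
Rr=float(sys.argv[5]) if len(sys.argv)>5 else .058
o=float(sys.argv[6]) if len(sys.argv)>6 else 0
f=lambda t:Rr*np.array([np.sin(np.radians(t+o)),1-np.cos(np.radians(t+o))])
t=np.arange(a+s,b+.01,s)
for i in range(0,len(t),n):
    t0=a if i==0 else t[i-1]
    print(t0,'->',t[i:i+n][-1],[[*map(float,np.round(np.round(f(x),4)-np.round(f(t0),4),4))] for x in t[i:i+n]])
E
python3 arc.py 0 24 3 8; python3 arc.py 24 78 3 3
```

```text
0.0 -> 24.0 [[0.003, 0.0001], [0.0061, 0.0003], [0.0091, 0.0007], [0.0121, 0.0013], [0.015, 0.002], [0.0179, 0.0028], [0.0208, 0.0039], [0.0236, 0.005]]
24.0 -> 33.0 [[0.0027, 0.0013], [0.0054, 0.0028], [0.008, 0.0044]]
33.0 -> 42.0 [[0.0025, 0.0017], [0.0049, 0.0035], [0.0072, 0.0055]]
42.0 -> 51.0 [[0.0022, 0.0021], [0.0043, 0.0043], [0.0063, 0.0066]]
51.0 -> 60.0 [[0.0018, 0.0024], [0.0035, 0.0049], [0.0051, 0.0075]]
60.0 -> 69.0 [[0.0015, 0.0027], [0.0028, 0.0054], [0.0039, 0.0082]]
69.0 -> 78.0 [[0.0011, 0.0029], [0.0019, 0.0058], [0.0026, 0.0087]]
```

servo_tool(targets=[{"xyz":[0.0015,0,0],"twist":[0,0,0],"jaw":0},{"xyz":[0.004,0.0001,0],"twist":[0,0,0],"jaw":0},{"xyz":[0.0061,0.0003,0],"twist":[0,0,0],"jaw":0},{"xyz":[0.0091,0.0007,0],"twist":[0,0,0],"jaw":0},{"xyz":[0.0121,0.0013,0],"twist":[0,0,0],"jaw":0},{"xyz":[0.015,0.002,0],"twist":[0,0,0],"jaw":0},{"xyz":[0.0179,0.0028,0],"twist":[0,0,0],"jaw":0},{"xyz":[0.0208,0.0039,0],"twist":[0,0,0],"jaw":0},{"xyz":[0.0236,0.005,0],"twist":[0,0,0],"jaw":0}])

```text
clock: 4.15
tcp_pos: [0.6335, -0.0053, 0.1868]
orientation: [-0.0, 0.969, -0.246, 0.001]
wrist_force: [0.7, 1.5, 4.9]
finger_gap: 0.0212
```

servo_tool(targets=[{"xyz":[0.0027,0.0013,0],"twist":[0,0,0],"jaw":0},{"xyz":[0.0054,0.0028,0],"twist":[0,0,0],"jaw":0},{"xyz":[0.008,0.0044,0],"twist":[0,0,0],"jaw":0}])

```text
clock: 4.4
tcp_pos: [0.6384, -0.0131, 0.1869]
orientation: [-0.0, 0.969, -0.246, 0.001]
wrist_force: [0.5, 1.0, 6.1]
finger_gap: 0.0212
```

servo_tool(targets=[{"xyz":[0.0025,0.0017,0],"twist":[0,0,0],"jaw":0},{"xyz":[0.0049,0.0035,0],"twist":[0,0,0],"jaw":0},{"xyz":[0.0072,0.0055,0],"twist":[0,0,0],"jaw":0}])

```text
clock: 4.65
tcp_pos: [0.6421, -0.0214, 0.1869]
orientation: [-0.0, 0.969, -0.247, 0.001]
wrist_force: [0.9, 1.3, 5.8]
finger_gap: 0.0211
```

servo_tool(targets=[{"xyz":[0.0022,0.0021,0],"twist":[0,0,0],"jaw":0},{"xyz":[0.0043,0.0043,0],"twist":[0,0,0],"jaw":0},{"xyz":[0.0063,0.0066,0],"twist":[0,0,0],"jaw":0}])

```text
clock: 4.9
tcp_pos: [0.6444, -0.0303, 0.1869]
orientation: [0.0, 0.969, -0.247, 0.001]
wrist_force: [0.5, 1.5, 6.3]
finger_gap: 0.0214
```

```bash
python3 arc.py 51 132 3 3
```

```text
51.0 -> 60.0 [[0.0018, 0.0024], [0.0035, 0.0049], [0.0051, 0.0075]]
60.0 -> 69.0 [[0.0015, 0.0027], [0.0028, 0.0054], [0.0039, 0.0082]]
69.0 -> 78.0 [[0.0011, 0.0029], [0.0019, 0.0058], [0.0026, 0.0087]]
78.0 -> 87.0 [[0.0006, 0.003], [0.001, 0.006], [0.0012, 0.0091]]
87.0 -> 96.0 [[0.0001, 0.003], [0.0, 0.006], [-0.0002, 0.0091]]
96.0 -> 105.0 [[-0.0004, 0.003], [-0.001, 0.006], [-0.0017, 0.0089]]
105.0 -> 114.0 [[-0.0008, 0.0029], [-0.0019, 0.0058], [-0.003, 0.0086]]
114.0 -> 123.0 [[-0.0013, 0.0027], [-0.0028, 0.0054], [-0.0044, 0.008]]
123.0 -> 132.0 [[-0.0017, 0.0025], [-0.0035, 0.0049], [-0.0055, 0.0072]]
```

servo_tool(targets=[{"xyz":[0.0018,0.0024,0],"twist":[0,0,0],"jaw":0},{"xyz":[0.0035,0.0049,0],"twist":[0,0,0],"jaw":0},{"xyz":[0.0051,0.0075,0],"twist":[0,0,0],"jaw":0}])

```text
clock: 5.15
tcp_pos: [0.6453, -0.0394, 0.1869]
orientation: [0.0, 0.969, -0.247, 0.001]
wrist_force: [-0.4, 0.6, 6.2]
finger_gap: 0.0213
```

servo_tool(targets=[{"xyz":[0.0015,0.0027,0],"twist":[0,0,0],"jaw":0},{"xyz":[0.0028,0.0054,0],"twist":[0,0,0],"jaw":0},{"xyz":[0.0039,0.0082,0],"twist":[0,0,0],"jaw":0}])

```text
clock: 5.4
tcp_pos: [0.6447, -0.0485, 0.1869]
orientation: [0.0, 0.969, -0.247, 0.001]
wrist_force: [1.1, 2.1, 6.1]
finger_gap: 0.021
```

servo_tool(targets=[{"xyz":[0.0011,0.0029,0],"twist":[0,0,0],"jaw":0},{"xyz":[0.0019,0.0058,0],"twist":[0,0,0],"jaw":0},{"xyz":[0.0026,0.0087,0],"twist":[0,0,0],"jaw":0}])

```text
clock: 5.65
tcp_pos: [0.6427, -0.0574, 0.1869]
orientation: [0.0, 0.969, -0.247, 0.0]
wrist_force: [0.3, 1.1, 5.7]
finger_gap: 0.0215
```

servo_tool(targets=[{"xyz":[0.0006,0.003,0],"twist":[0,0,0],"jaw":0},{"xyz":[0.001,0.006,0],"twist":[0,0,0],"jaw":0},{"xyz":[0.0012,0.0091,0],"twist":[0,0,0],"jaw":0}])

```text
clock: 5.9
tcp_pos: [0.6394, -0.066, 0.1869]
orientation: [0.0, 0.969, -0.247, 0.0]
wrist_force: [0.5, 1.9, 5.7]
finger_gap: 0.021
```

servo_tool(targets=[{"xyz":[0.0001,0.003,0],"twist":[0,0,0],"jaw":0},{"xyz":[0.0,0.006,0],"twist":[0,0,0],"jaw":0},{"xyz":[-0.0002,0.0091,0],"twist":[0,0,0],"jaw":0}])

```text
clock: 6.15
tcp_pos: [0.6348, -0.0738, 0.1869]
orientation: [0.0, 0.969, -0.247, 0.0]
wrist_force: [0.2, 1.6, 6.6]
finger_gap: 0.0215
```

servo_tool(targets=[{"xyz":[-0.0004,0.003,0],"twist":[0,0,0],"jaw":0},{"xyz":[-0.001,0.006,0],"twist":[0,0,0],"jaw":0},{"xyz":[-0.0017,0.0089,0],"twist":[0,0,0],"jaw":0}])

```text
clock: 6.4
tcp_pos: [0.6291, -0.0808, 0.1869]
orientation: [0.0, 0.969, -0.247, 0.0]
wrist_force: [0.2, 0.6, 6.0]
finger_gap: 0.0211
```

servo_tool(targets=[{"xyz":[-0.0008,0.0029,0],"twist":[0,0,0],"jaw":0},{"xyz":[-0.0019,0.0058,0],"twist":[0,0,0],"jaw":0},{"xyz":[-0.003,0.0086,0],"twist":[0,0,0],"jaw":0}])

```text
clock: 6.65
tcp_pos: [0.6223, -0.0869, 0.1869]
orientation: [0.0, 0.969, -0.247, 0.0]
wrist_force: [0.4, 1.3, 6.0]
finger_gap: 0.0212
```

servo_tool(targets=[{"xyz":[-0.0013,0.0027,0],"twist":[0,0,0],"jaw":0},{"xyz":[-0.0028,0.0054,0],"twist":[0,0,0],"jaw":0},{"xyz":[-0.0044,0.008,0],"twist":[0,0,0],"jaw":0}])

```text
clock: 6.9
tcp_pos: [0.6146, -0.0919, 0.1869]
orientation: [0.0, 0.969, -0.247, 0.0]
wrist_force: [0.1, 1.4, 5.5]
finger_gap: 0.0213
```

servo_tool(targets=[{"xyz":[-0.0017,0.0025,0],"twist":[0,0,0],"jaw":0},{"xyz":[-0.0035,0.0049,0],"twist":[0,0,0],"jaw":0},{"xyz":[-0.0055,0.0072,0],"twist":[0,0,0],"jaw":0}])

```text
clock: 7.15
tcp_pos: [0.6073, -0.0952, 0.187]
orientation: [-0.001, 0.969, -0.247, 0.001]
wrist_force: [7.8, 5.5, 2.6]
finger_gap: 0.0213
```

```bash
python3 arc.py 132 258 3 3; python3 -c "
from workcell import env
s=env.get_state();print(s['ft_torque'],s['clock'])"
```

```text
132.0 -> 141.0 [[-0.0021, 0.0022], [-0.0043, 0.0043], [-0.0066, 0.0063]]
141.0 -> 150.0 [[-0.0024, 0.0018], [-0.0049, 0.0035], [-0.0075, 0.0051]]
150.0 -> 159.0 [[-0.0027, 0.0015], [-0.0054, 0.0028], [-0.0082, 0.0039]]
159.0 -> 168.0 [[-0.0029, 0.0011], [-0.0058, 0.0019], [-0.0087, 0.0026]]
168.0 -> 177.0 [[-0.003, 0.0006], [-0.006, 0.001], [-0.0091, 0.0012]]
177.0 -> 186.0 [[-0.003, 0.0001], [-0.006, 0.0], [-0.0091, -0.0002]]
186.0 -> 195.0 [[-0.003, -0.0004], [-0.006, -0.001], [-0.0089, -0.0017]]
195.0 -> 204.0 [[-0.0029, -0.0008], [-0.0058, -0.0019], [-0.0086, -0.003]]
204.0 -> 213.0 [[-0.0027, -0.0013], [-0.0054, -0.0028], [-0.008, -0.0044]]
213.0 -> 222.0 [[-0.0025, -0.0017], [-0.0049, -0.0035], [-0.0072, -0.0055]]
222.0 -> 231.0 [[-0.0022, -0.0021], [-0.0043, -0.0043], [-0.0063, -0.0066]]
231.0 -> 240.0 [[-0.0018, -0.0024], [-0.0035, -0.0049], [-0.0051, -0.0075]]
240.0 -> 249.0 [[-0.0015, -0.0027], [-0.0028, -0.0054], [-0.0039, -0.0082]]
249.0 -> 258.0 [[-0.0011, -0.0029], [-0.0019, -0.0058], [-0.0026, -0.0087]]
[ 1.11789477 -1.64214054  0.01994275] 7.15
```

```bash
python3 arc.py 132 492 3 12
```

```text
132.0 -> 168.0 [[-0.0021, 0.0022], [-0.0043, 0.0043], [-0.0066, 0.0063], [-0.009, 0.0081], [-0.0115, 0.0098], [-0.0141, 0.0114], [-0.0168, 0.0129], [-0.0195, 0.0142], [-0.0223, 0.0153], [-0.0252, 0.0164], [-0.0281, 0.0172], [-0.031, 0.0179]]
168.0 -> 204.0 [[-0.003, 0.0006], [-0.006, 0.001], [-0.0091, 0.0012], [-0.0121, 0.0013], [-0.0151, 0.0012], [-0.0182, 0.001], [-0.0212, 0.0006], [-0.0242, 0.0], [-0.0271, -0.0007], [-0.03, -0.0015], [-0.0329, -0.0026], [-0.0357, -0.0037]]
204.0 -> 240.0 [[-0.0027, -0.0013], [-0.0054, -0.0028], [-0.008, -0.0044], [-0.0105, -0.0061], [-0.0129, -0.0079], [-0.0152, -0.0099], [-0.0174, -0.012], [-0.0195, -0.0142], [-0.0215, -0.0165], [-0.0233, -0.0189], [-0.025, -0.0214], [-0.0266, -0.024]]
240.0 -> 276.0 [[-0.0015, -0.0027], [-0.0028, -0.0054], [-0.0039, -0.0082], [-0.005, -0.0111], [-0.0058, -0.014], [-0.0065, -0.0169], [-0.0071, -0.0199], [-0.0075, -0.0229], [-0.0077, -0.026], [-0.0078, -0.029], [-0.0077, -0.032], [-0.0075, -0.0351]]
276.0 -> 312.0 [[0.0004, -0.003], [0.001, -0.006], [0.0017, -0.0089], [0.0025, -0.0118], [0.0036, -0.0147], [0.0047,
[... 588 characters left out ...]
0037]]
384.0 -> 420.0 [[0.0027, 0.0013], [0.0054, 0.0028], [0.008, 0.0044], [0.0105, 0.0061], [0.0129, 0.0079], [0.0152, 0.0099], [0.0174, 0.012], [0.0195, 0.0142], [0.0215, 0.0165], [0.0233, 0.0189], [0.025, 0.0214], [0.0266, 0.024]]
420.0 -> 456.0 [[0.0015, 0.0027], [0.0028, 0.0054], [0.0039, 0.0082], [0.005, 0.0111], [0.0058, 0.014], [0.0065, 0.0169], [0.0071, 0.0199], [0.0075, 0.0229], [0.0077, 0.026], [0.0078, 0.029], [0.0077, 0.032], [0.0075, 0.0351]]
456.0 -> 492.0 [[-0.0004, 0.003], [-0.001, 0.006], [-0.0017, 0.0089], [-0.0025, 0.0118], [-0.0036, 0.0147], [-0.0047, 0.0175], [-0.006, 0.0202], [-0.0075, 0.0229], [-0.0091, 0.0255], [-0.0108, 0.028], [-0.0126, 0.0304], [-0.0146, 0.0327]]
```

servo_tool(targets=[{"xyz":[-0.0021,0.0022,0],"twist":[0,0,0],"jaw":0},{"xyz":[-0.0043,0.0043,0],"twist":[0,0,0],"jaw":0},{"xyz":[-0.0066,0.0063,0],"twist":[0,0,0],"jaw":0},{"xyz":[-0.009,0.0081,0],"twist":[0,0,0],"jaw":0},{"xyz":[-0.0115,0.0098,0],"twist":[0,0,0],"jaw":0},{"xyz":[-0.0141,0.0114,0],"twist":[0,0,0],"jaw":0},{"xyz":[-0.0168,0.0129,0],"twist":[0,0,0],"jaw":0},{"xyz":[-0.0195,0.0142,0],"twist":[0,0,0],"jaw":0},{"xyz":[-0.0223,0.0153,0],"twist":[0,0,0],"jaw":0},{"xyz":[-0.0252,0.0164,0],"twist":[0,0,0],"jaw":0},{"xyz":[-0.0281,0.0172,0],"twist":[0,0,0],"jaw":0},{"xyz":[-0.031,0.0179,0],"twist":[0,0,0],"jaw":0}])

```text
clock: 8.15
tcp_pos: [0.5738, -0.0972, 0.1872]
orientation: [-0.0, 0.969, -0.247, 0.004]
wrist_force: [8.8, -1.3, 0.5]
finger_gap: 0.0212
```

Run:
```python
from h import *
from workcell import env
s=env.get_state();print(s["clock"],s["tcp_pos"],s["wrist_force"],s["ft_torque"],rot(s["orientation"])[:,2])
c=env.read_camera("wrist");np.savez("w2.npz",**c);cv2.imwrite("pics/w2.png",c["color"][:,:,::-1])
```

```text
8.15 [ 0.57383338 -0.09716196  0.18723902] [ 8.84867548 -1.3320671   0.46844359] [-0.1648908  -1.92396855  0.01571932] [ 0.00719775 -0.00175644 -0.99997255]
```

View pics/w2.png

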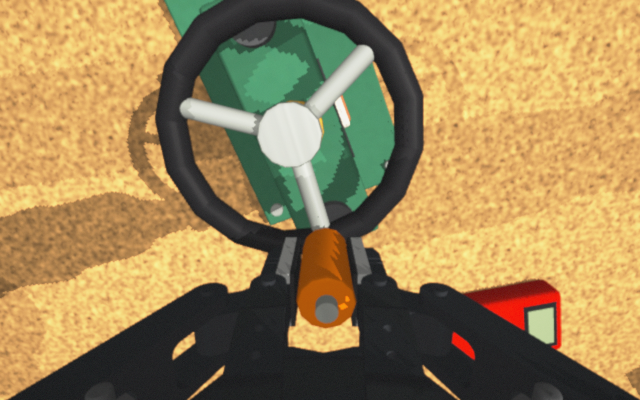

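The wrist view shows the handle held upright between the pads at about (326,265), clear of the wheel. The force is about 9 N tangential, so the screw has bitten. I'll continue winding.

servo_tool(targets=[{"xyz":[-0.003,0.0006,0],"twist":[0,0,0],"jaw":0},{"xyz":[-0.006,0.001,0],"twist":[0,0,0],"jaw":0},{"xyz":[-0.0091,0.0012,0],"twist":[0,0,0],"jaw":0},{"xyz":[-0.0121,0.0013,0],"twist":[0,0,0],"jaw":0},{"xyz":[-0.0151,0.0012,0],"twist":[0,0,0],"jaw":0},{"xyz":[-0.0182,0.001,0],"twist":[0,0,0],"jaw":0},{"xyz":[-0.0212,0.0006,0],"twist":[0,0,0],"jaw":0},{"xyz":[-0.0242,0,0],"twist":[0,0,0],"jaw":0},{"xyz":[-0.0271,-0.0007,0],"twist":[0,0,0],"jaw":0},{"xyz":[-0.03,-0.0015,0],"twist":[0,0,0],"jaw":0},{"xyz":[-0.0329,-0.0026,0],"twist":[0,0,0],"jaw":0},{"xyz":[-0.0357,-0.0037,0],"twist":[0,0,0],"jaw":0}])

```text
clock: 9.2
tcp_pos: [0.5434, -0.0787, 0.1873]
orientation: [0.002, 0.969, -0.247, 0.003]
wrist_force: [5.7, -7.5, 2.4]
finger_gap: 0.0211
```

servo_tool(targets=[{"xyz":[-0.0027,-0.0013,0],"twist":[0,0,0],"jaw":0},{"xyz":[-0.0054,-0.0028,0],"twist":[0,0,0],"jaw":0},{"xyz":[-0.008,-0.0044,0],"twist":[0,0,0],"jaw":0},{"xyz":[-0.0105,-0.0061,0],"twist":[0,0,0],"jaw":0},{"xyz":[-0.0129,-0.0079,0],"twist":[0,0,0],"jaw":0},{"xyz":[-0.0152,-0.0099,0],"twist":[0,0,0],"jaw":0},{"xyz":[-0.0174,-0.012,0],"twist":[0,0,0],"jaw":0},{"xyz":[-0.0195,-0.0142,0],"twist":[0,0,0],"jaw":0},{"xyz":[-0.0215,-0.0165,0],"twist":[0,0,0],"jaw":0},{"xyz":[-0.0233,-0.0189,0],"twist":[0,0,0],"jaw":0},{"xyz":[-0.025,-0.0214,0],"twist":[0,0,0],"jaw":0},{"xyz":[-0.0266,-0.024,0],"twist":[0,0,0],"jaw":0}])

```text
clock: 10.2
tcp_pos: [0.5292, -0.0452, 0.187]
orientation: [0.003, 0.969, -0.248, 0.001]
wrist_force: [-1.3, -8.9, 3.9]
finger_gap: 0.0212
```

servo_tool(targets=[{"xyz":[-0.0015,-0.0027,0],"twist":[0,0,0],"jaw":0},{"xyz":[-0.0028,-0.0054,0],"twist":[0,0,0],"jaw":0},{"xyz":[-0.0039,-0.0082,0],"twist":[0,0,0],"jaw":0},{"xyz":[-0.005,-0.0111,0],"twist":[0,0,0],"jaw":0},{"xyz":[-0.0058,-0.014,0],"twist":[0,0,0],"jaw":0},{"xyz":[-0.0065,-0.0169,0],"twist":[0,0,0],"jaw":0},{"xyz":[-0.0071,-0.0199,0],"twist":[0,0,0],"jaw":0},{"xyz":[-0.0075,-0.0229,0],"twist":[0,0,0],"jaw":0},{"xyz":[-0.0077,-0.026,0],"twist":[0,0,0],"jaw":0},{"xyz":[-0.0078,-0.029,0],"twist":[0,0,0],"jaw":0},{"xyz":[-0.0077,-0.032,0],"twist":[0,0,0],"jaw":0},{"xyz":[-0.0075,-0.0351,0],"twist":[0,0,0],"jaw":0}])

```text
clock: 11.2
tcp_pos: [0.5374, -0.01, 0.1866]
orientation: [0.003, 0.969, -0.247, -0.001]
wrist_force: [-5.8, -7.1, 7.7]
finger_gap: 0.0212
```

servo_tool(targets=[{"xyz":[0.0004,-0.003,0],"twist":[0,0,0],"jaw":0},{"xyz":[0.001,-0.006,0],"twist":[0,0,0],"jaw":0},{"xyz":[0.0017,-0.0089,0],"twist":[0,0,0],"jaw":0},{"xyz":[0.0025,-0.0118,0],"twist":[0,0,0],"jaw":0},{"xyz":[0.0036,-0.0147,0],"twist":[0,0,0],"jaw":0},{"xyz":[0.0047,-0.0175,0],"twist":[0,0,0],"jaw":0},{"xyz":[0.006,-0.0202,0],"twist":[0,0,0],"jaw":0},{"xyz":[0.0075,-0.0229,0],"twist":[0,0,0],"jaw":0},{"xyz":[0.0091,-0.0255,0],"twist":[0,0,0],"jaw":0},{"xyz":[0.0108,-0.028,0],"twist":[0,0,0],"jaw":0},{"xyz":[0.0126,-0.0304,0],"twist":[0,0,0],"jaw":0},{"xyz":[0.0146,-0.0327,0],"twist":[0,0,0],"jaw":0}])

```text
clock: 12.2
tcp_pos: [0.5644, 0.0134, 0.1864]
orientation: [0.002, 0.969, -0.247, -0.003]
wrist_force: [-10.1, -1.1, 10.1]
finger_gap: 0.0212
```

servo_tool(targets=[{"xyz":[0.0021,-0.0022,0],"twist":[0,0,0],"jaw":0},{"xyz":[0.0043,-0.0043,0],"twist":[0,0,0],"jaw":0},{"xyz":[0.0066,-0.0063,0],"twist":[0,0,0],"jaw":0},{"xyz":[0.009,-0.0081,0],"twist":[0,0,0],"jaw":0},{"xyz":[0.0115,-0.0098,0],"twist":[0,0,0],"jaw":0},{"xyz":[0.0141,-0.0114,0],"twist":[0,0,0],"jaw":0},{"xyz":[0.0168,-0.0129,0],"twist":[0,0,0],"jaw":0},{"xyz":[0.0195,-0.0142,0],"twist":[0,0,0],"jaw":0},{"xyz":[0.0223,-0.0153,0],"twist":[0,0,0],"jaw":0},{"xyz":[0.0252,-0.0164,0],"twist":[0,0,0],"jaw":0},{"xyz":[0.0281,-0.0172,0],"twist":[0,0,0],"jaw":0},{"xyz":[0.031,-0.0179,0],"twist":[0,0,0],"jaw":0}])

```text
clock: 13.2
tcp_pos: [0.6003, 0.0164, 0.1864]
orientation: [-0.0, 0.969, -0.246, -0.003]
wrist_force: [-7.9, 4.9, 9.9]
finger_gap: 0.021
```

servo_tool(targets=[{"xyz":[0.003,-0.0006,0],"twist":[0,0,0],"jaw":0},{"xyz":[0.006,-0.001,0],"twist":[0,0,0],"jaw":0},{"xyz":[0.0091,-0.0012,0],"twist":[0,0,0],"jaw":0},{"xyz":[0.0121,-0.0013,0],"twist":[0,0,0],"jaw":0},{"xyz":[0.0151,-0.0012,0],"twist":[0,0,0],"jaw":0},{"xyz":[0.0182,-0.001,0],"twist":[0,0,0],"jaw":0},{"xyz":[0.0212,-0.0006,0],"twist":[0,0,0],"jaw":0},{"xyz":[0.0242,0,0],"twist":[0,0,0],"jaw":0},{"xyz":[0.0271,0.0007,0],"twist":[0,0,0],"jaw":0},{"xyz":[0.03,0.0015,0],"twist":[0,0,0],"jaw":0},{"xyz":[0.0329,0.0026,0],"twist":[0,0,0],"jaw":0},{"xyz":[0.0357,0.0037,0],"twist":[0,0,0],"jaw":0}])

```text
clock: 14.2
tcp_pos: [0.6314, -0.0027, 0.1866]
orientation: [-0.002, 0.969, -0.246, -0.002]
wrist_force: [-3.8, 8.9, 8.2]
finger_gap: 0.0212
```

servo_tool(targets=[{"xyz":[0.0027,0.0013,0],"twist":[0,0,0],"jaw":0},{"xyz":[0.0054,0.0028,0],"twist":[0,0,0],"jaw":0},{"xyz":[0.008,0.0044,0],"twist":[0,0,0],"jaw":0},{"xyz":[0.0105,0.0061,0],"twist":[0,0,0],"jaw":0},{"xyz":[0.0129,0.0079,0],"twist":[0,0,0],"jaw":0},{"xyz":[0.0152,0.0099,0],"twist":[0,0,0],"jaw":0},{"xyz":[0.0174,0.012,0],"twist":[0,0,0],"jaw":0},{"xyz":[0.0195,0.0142,0],"twist":[0,0,0],"jaw":0},{"xyz":[0.0215,0.0165,0],"twist":[0,0,0],"jaw":0},{"xyz":[0.0233,0.0189,0],"twist":[0,0,0],"jaw":0},{"xyz":[0.025,0.0214,0],"twist":[0,0,0],"jaw":0},{"xyz":[0.0266,0.024,0],"twist":[0,0,0],"jaw":0}])

```text
clock: 15.2
tcp_pos: [0.645, -0.0364, 0.1869]
orientation: [-0.002, 0.969, -0.246, -0.0]
wrist_force: [1.2, 9.6, 6.2]
finger_gap: 0.0212
```

servo_tool(targets=[{"xyz":[0.0015,0.0027,0],"twist":[0,0,0],"jaw":0},{"xyz":[0.0028,0.0054,0],"twist":[0,0,0],"jaw":0},{"xyz":[0.0039,0.0082,0],"twist":[0,0,0],"jaw":0},{"xyz":[0.005,0.0111,0],"twist":[0,0,0],"jaw":0},{"xyz":[0.0058,0.014,0],"twist":[0,0,0],"jaw":0},{"xyz":[0.0065,0.0169,0],"twist":[0,0,0],"jaw":0},{"xyz":[0.0071,0.0199,0],"twist":[0,0,0],"jaw":0},{"xyz":[0.0075,0.0229,0],"twist":[0,0,0],"jaw":0},{"xyz":[0.0077,0.026,0],"twist":[0,0,0],"jaw":0},{"xyz":[0.0078,0.029,0],"twist":[0,0,0],"jaw":0},{"xyz":[0.0077,0.032,0],"twist":[0,0,0],"jaw":0},{"xyz":[0.0075,0.0351,0],"twist":[0,0,0],"jaw":0}])

```text
clock: 16.2
tcp_pos: [0.6363, -0.0714, 0.187]
orientation: [-0.002, 0.969, -0.246, 0.001]
wrist_force: [5.1, 7.0, 4.9]
finger_gap: 0.0212
```

```bash
python3 arc.py 456 488 2 16
```

```text
456.0 -> 488.0 [[-0.0003, 0.002], [-0.0006, 0.004], [-0.001, 0.006], [-0.0014, 0.0079], [-0.0019, 0.0099], [-0.0025, 0.0118], [-0.0032, 0.0137], [-0.0039, 0.0156], [-0.0047, 0.0175], [-0.0056, 0.0193], [-0.0065, 0.0211], [-0.0075, 0.0229], [-0.0085, 0.0246], [-0.0096, 0.0263], [-0.0108, 0.028], [-0.012, 0.0296]]
```

servo_tool(targets=[{"xyz":[-0.0003,0.002,0],"twist":[0,0,0],"jaw":0},{"xyz":[-0.0006,0.004,0],"twist":[0,0,0],"jaw":0},{"xyz":[-0.001,0.006,0],"twist":[0,0,0],"jaw":0},{"xyz":[-0.0014,0.0079,0],"twist":[0,0,0],"jaw":0},{"xyz":[-0.0019,0.0099,0],"twist":[0,0,0],"jaw":0},{"xyz":[-0.0025,0.0118,0],"twist":[0,0,0],"jaw":0},{"xyz":[-0.0032,0.0137,0],"twist":[0,0,0],"jaw":0},{"xyz":[-0.0039,0.0156,0],"twist":[0,0,0],"jaw":0},{"xyz":[-0.0047,0.0175,0],"twist":[0,0,0],"jaw":0},{"xyz":[-0.0056,0.0193,0],"twist":[0,0,0],"jaw":0},{"xyz":[-0.0065,0.0211,0],"twist":[0,0,0],"jaw":0},{"xyz":[-0.0075,0.0229,0],"twist":[0,0,0],"jaw":0}])

```text
clock: 17.2
tcp_pos: [0.6196, -0.0888, 0.1871]
orientation: [-0.002, 0.969, -0.246, 0.002]
wrist_force: [7.2, 5.5, 2.9]
finger_gap: 0.0213
```

servo_tool(targets=[{"xyz":[-0.001,0.0017,0],"twist":[0,0,0],"jaw":0},{"xyz":[-0.0021,0.0034,0],"twist":[0,0,0],"jaw":0},{"xyz":[-0.0033,0.0051,0],"twist":[0,0,0],"jaw":0},{"xyz":[-0.0045,0.0067,0],"twist":[0,0,0],"jaw":0},{"xyz":[-0.0045,0.0067,0],"twist":[0,0,0],"jaw":0},{"xyz":[-0.0045,0.0067,0],"twist":[0,0,0],"jaw":0},{"xyz":[-0.0045,0.0067,0],"twist":[0,0,0],"jaw":0}])

```text
clock: 17.78
tcp_pos: [0.6124, -0.0929, 0.1871]
orientation: [-0.001, 0.969, -0.246, 0.002]
wrist_force: [6.7, 4.1, 1.6]
finger_gap: 0.0211
```

Run:
```python
from h import *
from workcell import env
s=env.get_state();p=s["tcp_pos"];print(s["clock"],p,s["wrist_force"],s["ft_torque"])
C=np.array([.5869,-.0402]);d=p[:2]-C;print(np.hypot(*d),61.4-np.degrees(np.arctan2(d[1],d[0])))
for q in([.6146,-.0919],[.6073,-.0952],[.6363,-.0714]):
    d=np.array(q)-C;print(np.hypot(*d),61.4-np.degrees(np.arctan2(d[1],d[0])))
```

```text
17.7833 [ 0.61241218 -0.09293739  0.18707466] [6.70540296 4.12690367 1.60968343] [ 1.03203897 -1.37602522  0.03068233]
0.058584163779114226 125.58421101555035
0.058653047661651844 123.21833459727829
0.05866140127886479 131.04972485169725
0.058427733141035006 93.67564431457764
```

```bash
python3 arc.py 488 492 1 4
```

```text
488.0 -> 492.0 [[-0.0006, 0.0008], [-0.0013, 0.0016], [-0.0019, 0.0024], [-0.0026, 0.0031]]
```

servo_tool(targets=[{"xyz":[-0.0006,0.0008,0],"twist":[0,0,0],"jaw":0},{"xyz":[-0.0013,0.0016,0],"twist":[0,0,0],"jaw":0},{"xyz":[-0.0019,0.0024,0],"twist":[0,0,0],"jaw":0},{"xyz":[-0.0024,0.0028,0],"twist":[0,0,0],"jaw":0},{"xyz":[-0.0024,0.0028,0],"twist":[0,0,0],"jaw":0},{"xyz":[-0.0024,0.0028,0],"twist":[0,0,0],"jaw":0}])

```text
clock: 18.28
tcp_pos: [0.6092, -0.0943, 0.1871]
orientation: [-0.001, 0.969, -0.246, 0.003]
wrist_force: [7.2, 4.5, 2.8]
finger_gap: 0.0213
```

Run:
```python
from h import *
from workcell import env
s=env.get_state();p=s["tcp_pos"];print(s["clock"],p,s["wrist_force"],s["ft_torque"])
C=np.array([.5869,-.0402]);d=p[:2]-C;print(np.hypot(*d),61.4-np.degrees(np.arctan2(d[1],d[0])))
```

```text
18.2833 [ 0.60921017 -0.09433603  0.18709527] [7.19424757 4.46238545 2.80657533] [ 9.35630066e-01 -1.58189253e+00 -3.62736951e-04]
0.05855299387792805 129.00279545287268
```

servo_tool(targets=[{"xyz":[0.0007,-0.0008,0],"twist":[0,0,0],"jaw":0},{"xyz":[0.0013,-0.0015,0],"twist":[0,0,0],"jaw":0},{"xyz":[0.0013,-0.0015,0],"twist":[0,0,0],"jaw":0}])

```text
clock: 18.53
tcp_pos: [0.6097, -0.0942, 0.187]
orientation: [-0.0, 0.969, -0.246, 0.001]
wrist_force: [4.8, 2.8, 4.5]
finger_gap: 0.0211
```

servo_tool(targets=[{"xyz":[0,0,0],"twist":[0,0,0],"jaw":0.6},{"xyz":[0,0,0],"twist":[0,0,0],"jaw":0.6},{"xyz":[0,0,0],"twist":[0,0,0],"jaw":0.6},{"xyz":[0,0,0],"twist":[0,0,0],"jaw":0.6},{"xyz":[0,0,0],"twist":[0,0,0],"jaw":0.6},{"xyz":[0,0,-0.015],"twist":[0,0,0],"jaw":0.6},{"xyz":[0,0,-0.04],"twist":[0,0,0],"jaw":0.6},{"xyz":[0,0,-0.07],"twist":[0,0,0],"jaw":0.6},{"xyz":[0,0,-0.09],"twist":[0,0,0],"jaw":0.6},{"xyz":[0,0,-0.1],"twist":[0,0,0],"jaw":0.6},{"xyz":[0,0,-0.1],"twist":[0,0,0],"jaw":0.6},{"xyz":[0,0,-0.1],"twist":[0,0,0],"jaw":0.6}])

```text
clock: 19.53
tcp_pos: [0.6082, -0.0942, 0.286]
orientation: [0.0, 0.969, -0.246, -0.0]
wrist_force: [-0.0, 0.3, -0.2]
finger_gap: 0.0512
```

Run:
```python
from h import *
from workcell import env
s=env.get_state();p=s["tcp_pos"];print(s["clock"],p,s["wrist_force"],rot(s["orientation"]))
for n in("wrist","side"):
    c=env.read_camera(n);np.savez(n+"3.npz",**c);cv2.imwrite(f"pics/{n}3.png",c["color"][:,:,::-1])
```

```text
19.5333 [ 0.60818039 -0.09424341  0.28600508] [-0.02912199  0.25361257 -0.24229906] [[ 8.78493668e-01 -4.77753988e-01 -4.03182733e-05]
 [-4.77753988e-01 -8.78493656e-01 -1.51947910e-04]
 [ 3.71743728e-05  1.52747493e-04 -9.99999988e-01]]
```

View pics/wrist3.png

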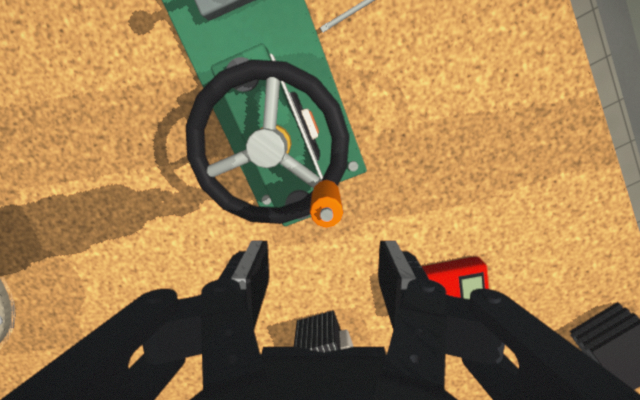

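servo_tool(targets=[{"xyz":[-0.025,-0.022,0],"twist":[0,0,-0.06],"jaw":0.3},{"xyz":[-0.055,-0.048,0],"twist":[0,0,-0.15],"jaw":0},{"xyz":[-0.085,-0.073,0],"twist":[0,0,-0.24],"jaw":0},{"xyz":[-0.115,-0.099,0],"twist":[0,0,-0.33],"jaw":0},{"xyz":[-0.145,-0.125,0],"twist":[0,0,-0.37],"jaw":0},{"xyz":[-0.17,-0.147,0],"twist":[0,0,-0.37],"jaw":0},{"xyz":[-0.185,-0.16,0],"twist":[0,0,-0.37],"jaw":0},{"xyz":[-0.1886,-0.1627,0.01],"twist":[0,0,-0.37],"jaw":0},{"xyz":[-0.1886,-0.1627,0.035],"twist":[0,0,-0.37],"jaw":0},{"xyz":[-0.1886,-0.1627,0.06],"twist":[0,0,-0.37],"jaw":0},{"xyz":[-0.1886,-0.1627,0.08],"twist":[0,0,-0.37],"jaw":0},{"xyz":[-0.1886,-0.1627,0.085],"twist":[0,0,-0.37],"jaw":0}])

```text
clock: 20.63
tcp_pos: [0.5169, 0.1387, 0.1964]
orientation: [0.001, 0.998, -0.064, -0.004]
wrist_force: [-0.8, 0.4, -0.6]
finger_gap: -0.0004
```

Run:
```python
from h import *
from workcell import env
s=env.get_state();p=s["tcp_pos"];O=rot(s["orientation"]);print(s["clock"],p,s["wrist_force"],O[:,0],s["finger_gap"])
c=dict(np.load("wrist3.npz"));h=plane(c,326,214,.227);k=plane(c,266,147,.18);d=h-k;print(h,k,np.degrees(np.arctan2(d[1],d[0])))
T=env.read_camera("top");S=env.read_camera("side")
a=blobs(T,(20,150,120),(32,255,255),(265,212,290,242),1);b=blobs(S,(20,170,120),(32,255,255),(305,225,345,265),1)
for z in(a,b):print([(x[0],x[1]) for x in z])
if a and b:
    q,e=tri(T,a[0][0],S,b[0][0]);print(q,e,O.T@(q-p))
cv2.imwrite("pics/s4.png",S["color"][100:340,200:520,::-1])
```

```text
20.6333 [0.51691927 0.13867019 0.196359  ] [-0.82371172  0.39663708 -0.57356349] [ 0.99183253 -0.127282   -0.00821698] -0.00035406208515319335
[ 0.60961242 -0.09380552  0.227     ] [ 0.58789016 -0.03946019  0.18      ] -68.21302089288777
[]
[(array([322.26582278, 245.7721519 ]), array([318, 241,  10,  10,  79], dtype=int32))]
```

View pics/s4.png

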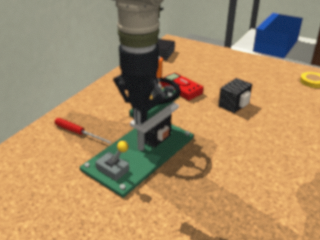

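The side crop shows the ball unmoved at (122,146), with the gripper behind it. The wheel stands at about 129° + 360° by camera, which agrees with the arm reading. I'll descend beside the ball and push.

servo_tool(targets=[{"xyz":[0,0,0.025],"twist":[0,0,0],"jaw":0},{"xyz":[0,0,0.05],"twist":[0,0,0],"jaw":0},{"xyz":[0,0,0.075],"twist":[0,0,0],"jaw":0},{"xyz":[0,0,0.093],"twist":[0,0,0],"jaw":0},{"xyz":[0,0,0.1],"twist":[0,0,0],"jaw":0},{"xyz":[0,0,0.1],"twist":[0,0,0],"jaw":0}])

```text
clock: 21.23
tcp_pos: [0.5196, 0.1387, 0.1007]
orientation: [0.0, 0.998, -0.064, -0.001]
wrist_force: [-1.0, -0.4, 0.0]
finger_gap: -0.0002
```

servo_tool(targets=[{"xyz":[0.003,0,0],"twist":[0,0,0],"jaw":0},{"xyz":[0.007,0,0],"twist":[0,0,0],"jaw":0},{"xyz":[0.011,0,0],"twist":[0,0,0],"jaw":0},{"xyz":[0.015,0,0],"twist":[0,0,0],"jaw":0},{"xyz":[0.019,0,0],"twist":[0,0,0],"jaw":0},{"xyz":[0.023,0,0],"twist":[0,0,0],"jaw":0},{"xyz":[0.027,0,0],"twist":[0,0,0],"jaw":0},{"xyz":[0.031,0,0],"twist":[0,0,0],"jaw":0},{"xyz":[0.035,0,0],"twist":[0,0,0],"jaw":0}])

```text
clock: 21.98
tcp_pos: [0.5505, 0.1351, 0.1041]
orientation: [-0.0, 0.998, -0.063, -0.004]
wrist_force: [-25.7, 2.1, 41.9]
finger_gap: 0.0003
```

servo_tool(targets=[{"xyz":[0.004,0,0],"twist":[0,0,0],"jaw":0},{"xyz":[0.008,0,0],"twist":[0,0,0],"jaw":0},{"xyz":[0.012,0,0],"twist":[0,0,0],"jaw":0},{"xyz":[0.016,0,0],"twist":[0,0,0],"jaw":0},{"xyz":[0.02,0,0],"twist":[0,0,0],"jaw":0},{"xyz":[0.024,0,0],"twist":[0,0,0],"jaw":0},{"xyz":[0.028,0,0],"twist":[0,0,0],"jaw":0},{"xyz":[0.032,0,0],"twist":[0,0,0],"jaw":0},{"xyz":[0.036,0,0],"twist":[0,0,0],"jaw":0}])

```text
clock: 22.73
tcp_pos: [0.591, 0.1297, 0.1011]
orientation: [0.0, 0.998, -0.064, -0.0]
wrist_force: [-1.1, 0.3, 0.0]
finger_gap: -0.0001
```

Run:
```python
from h import *
from workcell import env
s=env.get_state();print(s["tcp_pos"],s["wrist_force"])
W=env.read_camera("wrist");S=env.read_camera("side")
a=blobs(W,(20,150,120),(32,255,255),(0,0,640,400),1,);b=blobs(S,(20,170,120),(32,255,255),(290,215,370,275),2)
for z in(a,b):print([(x[0],x[1]) for x in z])
im=cv2.resize(S["color"][170:310,250:430],None,fx=3,fy=3)
cv2.imwrite("pics/s5.png",im[:,:,::-1]);cv2.imwrite("pics/w5.png",W["color"][:,:,::-1])
```

```text
[0.59100778 0.12966923 0.10109372] [-1.14700402  0.28215658  0.04151557]
[(array([388.45104008, 266.90157281]), array([ 362,  244,   55,   49, 1971], dtype=int32))]
[(array([305.28571429, 234.33928571]), array([302, 230,   7,  10,  56], dtype=int32))]
```

View pics/s5.png

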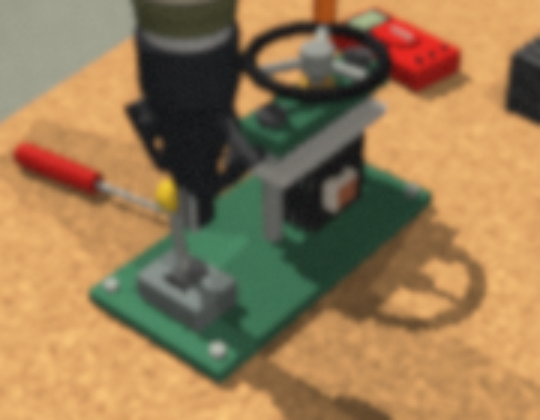

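View pics/w5.png

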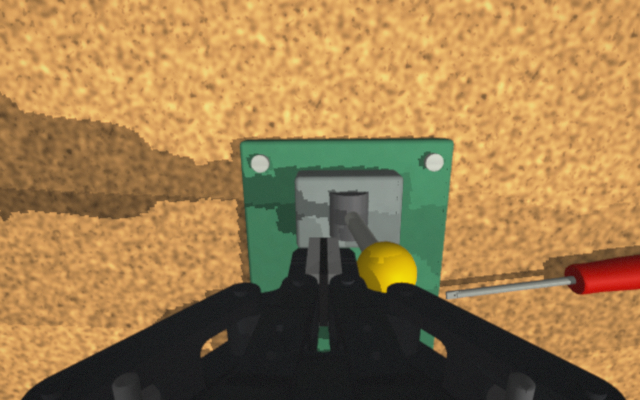

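The wrist view shows the ball at (388,267), on the +x side of the closed fingers and moving over, with about 1 N on the tool. The earlier force spike has gone. I'll continue gently.

servo_tool(targets=[{"xyz":[0.003,0,0],"twist":[0,0,0],"jaw":0},{"xyz":[0.006,0,0],"twist":[0,0,0],"jaw":0},{"xyz":[0.009,0,0],"twist":[0,0,0],"jaw":0},{"xyz":[0.012,0,0],"twist":[0,0,0],"jaw":0},{"xyz":[0.015,0,0],"twist":[0,0,0],"jaw":0},{"xyz":[0.018,0,0],"twist":[0,0,0],"jaw":0},{"xyz":[0.02,0,0],"twist":[0,0,0],"jaw":0}])

```text
clock: 23.42
tcp_pos: [0.6108, 0.1272, 0.1014]
orientation: [0.0, 0.998, -0.064, 0.0]
wrist_force: [-0.7, 0.1, -0.0]
finger_gap: 0.0
```

servo_tool(targets=[{"xyz":[0.002,0,0],"twist":[0,0,0],"jaw":0},{"xyz":[0.004,0,0],"twist":[0,0,0],"jaw":0}])

```text
clock: 23.58
tcp_pos: [0.6146, 0.1267, 0.1015]
orientation: [0.0, 0.998, -0.064, 0.0]
wrist_force: [-1.0, 0.1, -0.3]
finger_gap: -0.0001
```

servo_tool(targets=[{"xyz":[0.002,0,0],"twist":[0,0,0],"jaw":0},{"xyz":[0.004,0,0],"twist":[0,0,0],"jaw":0}])

```text
clock: 23.75
tcp_pos: [0.6186, 0.1262, 0.1015]
orientation: [0.0, 0.998, -0.064, 0.0]
wrist_force: [-0.6, 0.5, -0.4]
finger_gap: -0.0002
```

servo_tool(targets=[{"xyz":[0.002,0,0],"twist":[0,0,0],"jaw":0},{"xyz":[0.003,0,0],"twist":[0,0,0],"jaw":0}])

```text
clock: 23.92
tcp_pos: [0.6204, 0.1259, 0.1013]
orientation: [-0.0, 0.998, -0.064, -0.001]
wrist_force: [-5.4, -0.4, 2.5]
finger_gap: 0.0001
```

servo_tool(targets=[{"xyz":[0.0015,0,0],"twist":[0,0,0],"jaw":0},{"xyz":[0.003,0,0],"twist":[0,0,0],"jaw":0}])

```text
clock: 24.08
tcp_pos: [0.6208, 0.1259, 0.1011]
orientation: [-0.0, 0.998, -0.064, -0.003]
wrist_force: [-13.8, 2.3, 7.2]
finger_gap: 0.0
```

servo_tool(targets=[{"xyz":[0.0015,0,0],"twist":[0,0,0],"jaw":0},{"xyz":[0.003,0,0],"twist":[0,0,0],"jaw":0}])

```text
clock: 24.25
tcp_pos: [0.6211, 0.1258, 0.101]
orientation: [-0.0, 0.998, -0.063, -0.006]
wrist_force: [-20.6, 2.4, 12.4]
finger_gap: -0.0001
```

servo_tool(targets=[{"xyz":[-0.006,0,0],"twist":[0,0,0],"jaw":0},{"xyz":[-0.015,0,0],"twist":[0,0,0],"jaw":0},{"xyz":[-0.03,0,0],"twist":[0,0,0],"jaw":0},{"xyz":[-0.04,0,-0.02],"twist":[0,0,0],"jaw":0},{"xyz":[-0.04,0,-0.055],"twist":[0,0,0],"jaw":0},{"xyz":[-0.04,0,-0.09],"twist":[0,0,0],"jaw":0},{"xyz":[-0.06,0,-0.125],"twist":[0,0,0],"jaw":0},{"xyz":[-0.09,0,-0.15],"twist":[0,0,0],"jaw":0},{"xyz":[-0.11,0,-0.17],"twist":[0,0,0],"jaw":0},{"xyz":[-0.12,0,-0.18],"twist":[0,0,0],"jaw":0},{"xyz":[-0.12,0,-0.18],"twist":[0,0,0],"jaw":0},{"xyz":[-0.12,0,-0.18],"twist":[0,0,0],"jaw":0}])

```text
clock: 25.25
tcp_pos: [0.5092, 0.1405, 0.2817]
orientation: [-0.0, 0.998, -0.064, 0.001]
wrist_force: [0.2, 0.1, -1.3]
finger_gap: -0.0
```

Run:
```python
from h import *
from workcell import env
s=env.get_state();print(s["clock"],s["tcp_pos"],s["wrist_force"])
W=env.read_camera("wrist");S=env.read_camera("side");T=env.read_camera("top")
a=blobs(W,(20,150,120),(32,255,255),(0,0,640,400),1);b=blobs(S,(20,170,120),(32,255,255),(270,205,370,275),2)
print([(x[0],x[1]) for x in a],[(x[0],x[1]) for x in b])
if a and b:
    q,e=tri(W,a[0][0],S,b[0][0]);print("ball",q,e)
o=blobs(S,(3,170,100),(14,255,255),(300,130,390,215),3)
print([(x[0],x[1]) for x in o])
im=np.hstack([W["color"],np.zeros((400,2,3),np.uint8)]);
cv2.imwrite("pics/w6.png",np.hstack([cv2.resize(W["color"],(400,250)),cv2.resize(S["color"],(400,250))])[:,:,::-1])
```

```text
25.25 [0.50922491 0.14045557 0.28169236] [ 0.23287395  0.09471492 -1.29075024]
[(array([463.20326679, 176.59709619]), array([450, 164,  27,  26, 551], dtype=int32))] [(array([298.62025316, 233.02531646]), array([294, 228,  10,  11,  79], dtype=int32))]
ball [0.64523104 0.12436348 0.1102464 ] 0.0005332234176795292
[(array([358.36170213, 173.85106383]), array([354, 169,   8,   9,  47], dtype=int32)), (array([384.73333333, 177.53333333]), array([380, 176,  10,   5,  15], dtype=int32)), (array([384.84615385, 197.46153846]), array([381, 195,   9,   6,  13], dtype=int32))]
```

View pics/w6.png

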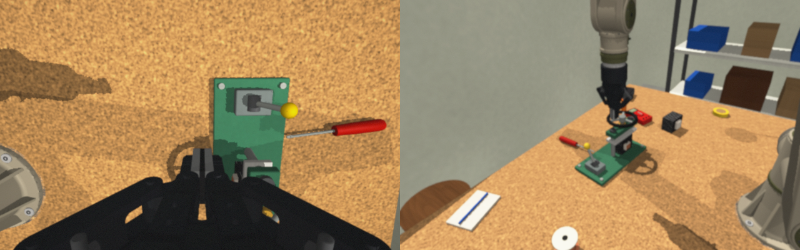

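The lever is fully over: the ball is at (0.645, 0.124, 0.110), against an expected (0.646, 0.124, 0.108). The screwdriver and the other visible things haven't moved, and the arm is clear. I'll hand in.

```bash
python3 -c "
from workcell import env
print(env.hand_in())"
```

```text
the job is handed in; nothing more can be done
None
```

I wound the wheel clockwise at about 36°/s with a 28 N grip until the screw bit. I then gave it one more turn, released the handle, pushed the lock lever over to its stop, and handed in at about 25 s. No verdict was reported.

- **Screw turn:** the bite came between 123° and 132° from the start, where the force rose from about 1.5 N to 9 N. I took it as about 129°, from how the arm lagged at that moment. The wheel stopped at 129° + 360° by the arm reading, and a camera check after release agreed to about 0.5°. The turn past the bite should be good to a few degrees.
- **Lock lever:** it met its stop with the force rising to about 24 N, and stayed over when I backed off. The ball is at (0.645, 0.124, 0.110), against an expected (0.646, 0.124, 0.108).
- **Force spike:** as the closed fingers first met the ball, the wrist force briefly read about 49 N (26 N sideways, 42 N upward), then fell back to about 1 N. That is under the 120 N wrist limit. I took it to be the fingers, not the gripper's body, but I did not check that against the 40 N limit.
- **Other things on the bench:** everything visible in the last pictures looked undisturbed, by eye only. The arm ended clear of everything.

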